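# Close up a microscope head: spacer, dust cap, and everything pressed fully home

### The job

Close up the microscope head on its cradle against dust: slide the spacer ring from the tray down the empty eyetube until it lies flat on the shoulder, then put the small dust cap over the same tube and press it fully home. Also press down the eyepiece in the other tube and the round plug on top of the head, which both stand proud, until they are fully seated. Leave the other things where they are and let go of everything.

Things in the scene. Friction and masses are not known exactly. Their poses are not given: they have to be found in the camera images.
- head: white microscope head in a dark steel cradle, fixed: 170 x 180 x 12 mm foot plate, housing 92 mm high. Origin: centre of the foot's underside; x points away from the eyetubes, y to the empty tube's side, z up. Two parallel eyetubes 85 mm apart (empty at y +42.5 mm, filled at -42.5 mm) lean 0.47 rad (27 deg) from vertical towards -x; the plug stands upright at x +42 mm, y 0.
- empty_tube: empty eyetube on the head, fixed: bare aluminium cylinder, 30 mm diameter, 40 mm long, end chamfered, on a black shoulder flange (50 mm diameter, 6 mm thick, on a 40 mm stem). Origin: centre of the shoulder's upper face; z runs up and out along the leaning tube axis, tube end at z 40 mm. In the end sits a 20 mm wide black friction plunger that starts 8 mm out, to z 48 mm.
- plunger (a joint): how far (m) the black plunger is pushed into the empty tube: 0 at the start (8 mm proud of the tube's end), 0.008 flush. Held by friction alone: gives way at about 7 N along the axis, stays where it is left, no spring. A cap laid on the tube rests on it 8 mm short of home and must be pressed to drive it in.
- cap_home (a point): point on the empty tube's axis, 15 mm above the shoulder, where the cap's origin is when the cap is fully home (3 mm above the spacer's upper face). Axes as empty_tube.
- spacer: loose plain aluminium ring, 46 mm outside diameter, 35 mm hole, 12 mm high, 40 g, lying flat in the tray. Origin: centre of its underside, z its axis. The friction on the leaning tube may hold it: it has to be pushed down to the shoulder.
- cap: loose small black dust cap, 42 mm outside diameter, 30 mm high, about 40 g, standing rim down in the tray: bore 35 mm wide and 25 mm deep, closed top 5 mm thick. Origin: centre of its open rim (underside), z up towards the closed top. Home, its closed end meets the tube's end and its top stands 45 mm above the shoulder.
- eyepiece (a joint): how far (m) the eyepiece has been pressed into the filled tube along the tube's axis: starts between 0 and 0.004, fully seated at 0.010 (its black skirt meets the tube's collar). Friction only: gives way at about 7 N, stays where it is left. It cannot be pulled out.
- eyepiece_top (a point): centre of the flat upper end (33 mm wide) of the black eyepiece, 37 mm diameter, in the filled tube; z runs along the tube's axis, out of the tube. Above the level of the tubes' shoulders, measured along the axis, it stands 48 mm when eyepiece is 0 and 38 mm when seated.
- port_plug (a joint): how far (m) the camera-port plug on the housing has been pressed straight down: starts between 0 and 0.004, fully seated at 0.010. Friction only: gives way at about 7 N, stays where it is left. It cannot be pulled out.
- port_plug_top (a point): centre of the flat top (38 mm wide) of the black camera-port plug, a disc of 42 mm diameter on the housing behind the eyetubes; z up. Its top stands 122 mm above the mat when port_plug is 0, 112 mm when seated.
- lamp_post: fixed obstacle: upright steel lamp post, 12 mm diameter, 285 mm high with a 30 mm wide lamp head at its top, standing on the cradle beside the empty tube at head x 0, y +115 mm; origin: foot of the post. Do not run into it.
- tray: light grey open parts tray, fixed, 210 x 220 mm (x, y), walls 5 mm thick and 18 mm high, floor 5 mm thick; origin: centre of its underside. Four things stand in it about 90 to 100 mm apart, in any order.
- big_cap: bystander in the tray: larger black cap, 58 mm diameter, 20 mm high, origin under its centre. Leave it.
- spare_eyepiece: bystander in the tray: spare black eyepiece standing upright, 39 mm diameter at the top, 27 mm at the foot, 48 mm high, origin under its centre. Leave it.
- cleaner: bystander: brown glass bottle, 48 mm diameter, 120 mm high, standing behind the head, origin under its centre. Leave it.
- screwdriver: bystander: small black-handled screwdriver, 130 mm long, lying on the mat in front of the head, origin under its middle. Leave it.
Not all that is in view belongs to the job. There is more than one size of the spacer; the job needs the smallest. Leave any brown look-alike of the cap alone.

How it is judged:
By the outcome, as a careful person would: the job done as asked, in the order asked, and still so for the second after the job is handed in, with the robot touching nothing.
It also fails if it takes over 72 s, if anything falls off the work surface, if the arm or the gripper's body presses on something with over 40 N, if the wrist force passes 120 N, or if a joint passes its speed limit or range.

### The arm

A 6-joint arm with a two-finger parallel gripper is mounted at the origin on the work surface. World frame = base frame: x ahead of the robot, y to its left, z up, the work surface at z = 0. Lengths are in mm, angles in rad, forces in N, time in s.
With the tool pointing down it reaches from about 275 to 1000 mm from the base axis. Payload 8.4 kg.
Tool frame: the origin (TCP) lies at the very end of the fingers, on their centre line; the grasp point (between the pads) lies 19 mm behind it; z points along the fingers, y is the line along which they close (so a half turn about z gives the same grasp; the last joint's range is limited). The gripper opens to 85 mm and grips with 20 to 120 N. Pads are 22 mm wide; open, the fingers measure 114 mm over their backs; the gripper's body (76 mm by 85 mm) begins 54 mm behind the grasp point. The pads swing forward as they close: fully open they stand 13 mm farther back than shut.
Start: joints at [-1.261, 0.353, 1.633, -0, 1.155, -0.002], TCP at [191.731, -594.867, 231.281] pointing down, gripper open.
Joint ranges: [-2.63, 2.63], [-0.92, 2.1], [0.06, 2.66], [-1.3, 4.44], [0, 2.69], [-3.02, 3.02]. Speed limits (rad/s): [2.22, 2.22, 2.79, 3.14, 3.14, 3.14].

### API

Orientations are given as [roll, pitch, yaw] about the fixed x, y, z axes, in that order (R = Rz(yaw) Ry(pitch) Rx(roll)).
In Python, from rig import telemetry, imaging, r gives the robot as it stands. The module is installed in compiled form; this text tells all that it offers.
- The arm moves only by the tool step_arm, never from a script. Its argument "moves" is a list of rows, each a list of 3 entries, a list of its own where there are three numbers: the turn, a rotation vector about the tool's x, y, z scaled (see below), then the shift along the tool's x, y, z scaled (see below), then the opening, from -1 (shut) to 1 (fully open). A call has 1 to 8 rows; each row is the pose to reach, as a shift and turn from the pose commanded when the call began, along the tool's axes at that moment; what a row does not reach only later rows make up. The controller multiplies each number of a shift by 200 mm and each number of a turn by 45 degrees. A row lasts 1/10 s, in which the tool goes at most 50 mm and 8.59 degrees, less where a joint would pass 70% of its speed; a pose out of reach is approached as far as the arm can. A call with a number of a shift or a turn outside -1 to 1 is refused whole. A call with a gripper value outside its range is refused whole. The fingers move at their own pace and stop on an object; "squeeze" is the grip in N (left out, the last holds). Time passes only in rows, so rows that repeat a pose let the fingers close. It gives the time, the measured TCP pose, the force, the opening and the grip force at its end, in the units of the state.
- telemetry.sense(): the state, without advancing time (a new reading comes with each control period).
- imaging.grab_frame(name): name is "side" or "top" or "wrist"; returns the picture (400x640x3 uint8, red, green, blue); there is no depth.
- imaging.calibration(name): a dict with "fx", "fy", "cx", "cy" (pixels), "cam_to_world" (4x4, takes a point from camera to world coordinates). Camera axes: x right, y up, looking along -z (the intrinsics and any distortion apply to the point x, -y, -z); pixel columns grow to the right and rows downward; lengths in mm; the calibration is good to about 2 mm. The wrist camera is an equidistant fisheye: a pixel r from the principal point sees the ray r / f radians off the axis. A picture is of the moment at which its call begins: read the wrist's pose just before it. calibration takes no time and is no camera call; for the wrist camera it gives the pose at the moment of the call.
- r.sign_off(): hands the job in; it is judged then, once.
Trained networks look in the newest picture that a camera, given by its name, has taken for a name from the list of things; names that differ only in an ending like _2 or _b are one class to them, and where a whole thing is asked for, a point or a joint stands for the part that bears it (a point fixed in the world has none). Each returns a list of dicts, best first, with "conf" (0 to 1); they miss things now and then, are a little off and sometimes report something else, mostly with a low value. They report only what shows in the picture. A call takes as long as a camera call. They do not tell look-alikes from the thing itself.
- imaging.recognise(camera, name): "extent" ([left, top, width, height] in pixels, round what is visible of it).
- imaging.mark_of(camera, name): "xy" ([column, row] in pixels: a listed point, or the origin of a listed thing).
The state is a dict: "clock": time; "qpos": joint angles; "qvel": joint speeds; "joint_efforts": joint torques, N m; "eef_pos": TCP position; "tcp_rot": TCP orientation; "contact_force": force on the tool from outside, world axes, zero at the start; "wrist_torque": the same for the moment, N m; "opening": opening from 0.0 (shut) to 1.0 (fully open); "grasp_force": force on a finger pad.
Only numpy, scipy, OpenCV 4.12 (cv2) and the standard library are available. Lean on these libraries where they do the work, as an engineer would, in place of code of your own. Each camera call takes 0.05 s, during which the arm holds its last target. There are 200 camera calls.

## Working session

There is one attempt and no reset: what is moved stays moved. The work goes in short steps, Python scripts to look and compute and a tool call to move; the robot and the scene stay as the last step left them, time stands still between calls to the robot, and variables do not carry over. Pictures are saved under pics/ and viewed, at most 10 in all, crops included, and the job is handed in when it is done.

Besides the shell and the picture viewer there is one more tool, called by a JSON object that holds its "method" and its "body", one argument or row to a line. step_arm: Moves the arm, as the interface text tells. Its arguments: {"type":"object","properties":{"moves":{"type":"array"},"squeeze":{"type":"number"}},"required":["moves"]}

```bash
mkdir -p pics; ls; cat > h.py <<'E'
import numpy as np, cv2
from scipy.spatial.transform import Rotation as Ro
from rig import telemetry, imaging, r
def save(n,f,im=None,crop=None,scale=1):
    im=imaging.grab_frame(n) if im is None else im
    if crop: x,y,w,h=crop; im=im[y:y+h,x:x+w]
    if scale!=1: im=cv2.resize(im,None,fx=scale,fy=scale,interpolation=cv2.INTER_CUBIC)
    cv2.imwrite('pics/'+f,im[:,:,::-1])
def ray(n,xy,c=None):
    c=c or imaging.calibration(n); T=np.array(c['cam_to_world'])
    a=(xy[0]-c['cx'])/c['fx']; b=(xy[1]-c['cy'])/c['fy']
    if n=='wrist':
        t=np.hypot(a,b); s=np.sin(t)/t if t>1e-9 else 1
        d=np.array([a*s,-b*s,-np.cos(t)])
    else: d=np.array([a,-b,-1.])
    d=T[:3,:3]@d; return T[:3,3],d/np.linalg.norm(d)
def at_z(n,xy,z,c=None):
    o,d=ray(n,xy,c); return o+d*(z-o[2])/d[2]
def proj(n,p,c=None):
    c=c or imaging.calibration(n); T=np.array(c['cam_to_world'])
    q=T[:3,:3].T@(np.array(p,float)-T[:3,3]); x,y,z=q[0],-q[1],-q[2]
    if n=='wrist':
        h=np.hypot(x,y); t=np.arctan2(h,z); k=t/h if h>1e-9 else 1/z
        return np.array([c['cx']+c['fx']*x*k,c['cy']+c['fy']*y*k])
    return np.array([c['cx']+c['fx']*x/z,c['cy']+c['fy']*y/z])
E
python3 - <<'E'
from h import *
ims={n:imaging.grab_frame(n) for n in('side','top','wrist')}
for n in ims: save(n,n+'0.png',ims[n])
print(telemetry.sense())
for n in ims:
    c=imaging.calibration(n); print(n,{k:(np.round(v,3).tolist()) for k,v in c.items()})
for n in('side','top'):
    for t in 'head empty_tube cap_home spacer cap eyepiece_top port_plug_top lamp_post tray big_cap spare_eyepiece cleaner screwdriver'.split():
        print(n,t,[(np.round(d['xy']).tolist(),round(d['conf'],2)) for d in imaging.mark_of(n,t)][:4])
E
```

```text
pics
{'clock': 0.15, 'qpos': array([-1.26141472e+00,  3.53485204e-01,  1.63396173e+00, -1.50763255e-05,
        1.15519407e+00, -2.37161427e-03]), 'qvel': array([ 0.00164392, -0.00326325, -0.00260271, -0.00117672, -0.00020146,
       -0.00048328]), 'joint_efforts': array([-1.88528143e-04, -6.05637503e+01, -3.42339706e+01,  2.13965234e-05,
        6.16365869e-03,  2.18875840e-05]), 'eef_pos': array([ 191.60735116, -594.52540187,  230.7372171 ]), 'tcp_rot': array([-3.14054427e+00,  1.13002215e-05,  3.11759326e-01]), 'contact_force': array([ 0.11403134, -0.07678221, -0.65839808]), 'wrist_torque': array([ 0.05598434,  0.04624528, -0.00699004]), 'grasp_force': 0.0, 'opening': 0.9982074788547652}
side {'fx': 382.95, 'fy': 382.95, 'cx': 316.684, 'cy': 199.507, 'cam_to_world': [[0.846, 0.253, -0.47, 221.288], [-0.533, 0.427, -0.73, -587.454], [0.015, 0.868, 0.496, 503.849], [0.0, 0.0, 0.0, 1.0]]}
top {'fx': 382.779, 'fy': 382.779, 'cx': 325.69, 'cy': 206.768, 'cam_to_world': [[-0.022, 0.997, -0.075, 516.135], [-1.0, -0.02, 0.022, -21.823], [0.02, 0.076, 0.997, 1043.406], [0.0, 0.0, 0.0, 1.0]
[... 850 characters left out ...]
([248.0, 209.0], 0.88), ([384.0, 194.0], 0.67)]
top empty_tube [([228.0, 225.0], 0.96), ([251.0, 208.0], 0.5)]
top cap_home [([239.0, 185.0], 0.61), ([228.0, 228.0], 0.56), ([213.0, 218.0], 0.4)]
top spacer [([376.0, 144.0], 0.73), ([433.0, 228.0], 0.58), ([384.0, 191.0], 0.46)]
top cap [([366.0, 280.0], 0.64), ([351.0, 231.0], 0.61)]
top eyepiece_top [([266.0, 218.0], 0.67)]
top port_plug_top [([234.0, 186.0], 0.78), ([350.0, 231.0], 0.71)]
top lamp_post [([212.0, 216.0], 0.72)]
top tray [([367.0, 210.0], 0.61)]
top big_cap [([353.0, 197.0], 0.72), ([268.0, 220.0], 0.21)]
top spare_eyepiece [([390.0, 234.0], 0.6)]
top cleaner [([212.0, 168.0], 0.69)]
top screwdriver [([278.0, 257.0], 0.61)]
```

```bash
python3 - <<'E'
import cv2,numpy as np
a=cv2.imread('pics/top0.png')[120:320,170:470]; b=cv2.imread('pics/side0.png')[120:400,200:480]
cv2.imwrite('pics/t1.png',cv2.resize(a,(780,520),interpolation=cv2.INTER_CUBIC))
cv2.imwrite('pics/s1.png',cv2.resize(b,(600,600),interpolation=cv2.INTER_CUBIC))
E
```

```text
(no output)
```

View pics/t1.png

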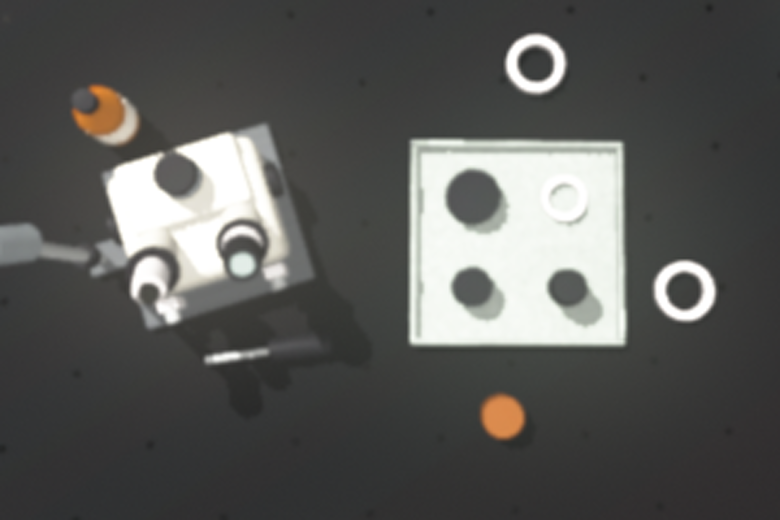

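View pics/s1.png

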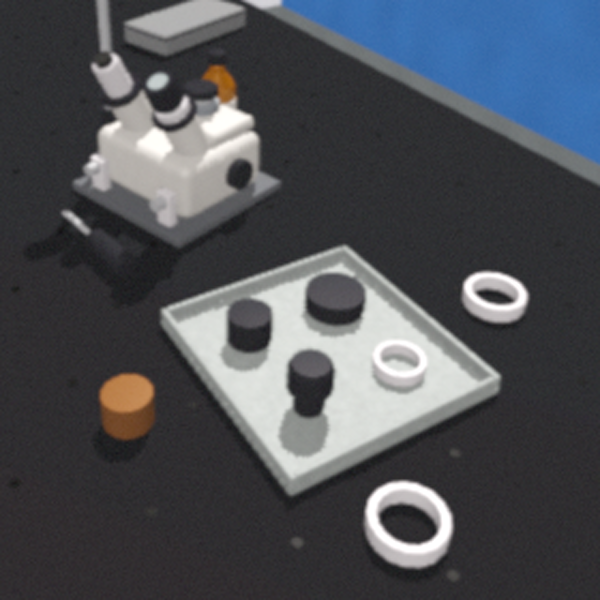

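Top view (full-frame pixels):
- **Head and lamp:** head around (250,207), with its lamp post on the left.
- **Tray, four things:** big cap (352,196), small ring (387,196), cap (352,230), spare eyepiece (388,230).
- **Spacer candidates:** small ring in the tray (387,196), large rings outside at (376,145) and (433,232). I choose the tray ring, the smallest.
- **Cap candidates:** black cap (352,230), big cap (352,196), spare eyepiece (388,230), brown cap (363,280). I choose (352,230), the short plain black one.

```bash
cat >> h.py <<'E'
def tri(obs,cal=None):
    A=np.zeros((3,3));b=np.zeros(3)
    for n,xy in obs:
        o,d=ray(n,xy,cal and cal.get(n)); P=np.eye(3)-np.outer(d,d); A+=P;b+=P@o
    p=np.linalg.solve(A,b)
    return p,[np.round(proj(n,p,cal and cal.get(n))-xy,1) for n,xy in obs]
def delta(pos,R,ref=None):
    """shift/turn in move units from the commanded pose ref=(pos,R) (default measured)"""
    s=telemetry.sense()
    p0,R0=ref or (s['eef_pos'],Ro.from_euler('xyz',s['tcp_rot']))
    sh=R0.inv().apply(np.array(pos)-p0)/200; tu=(R0.inv()*R).as_rotvec()/np.deg2rad(45)
    return 'turn',tu.round(4).tolist(),'shift',sh.round(4).tolist()
E
python3 - <<'E'
from h import *
for nm,xy,z in [('spacer',(387,196),11),('cap',(352,230),25),('spare',(388,230),40),('big',(352,196),15)]: print(nm,at_z('top',xy,z).round())
for nm,t,s in [('plungertop',(227.5,231.5),(200+105/2.143,120+58/2.143)),('eyepiece_top',(263,221.5),(273,158)),('plug',(238,187),(294,160.5)),('tubebase',(231,223),(257,162))]: print(nm,tri([('top',np.array(t)),('side',np.array(s))]))
for n,t in [('top','cap'),('top','spacer'),('side','spacer'),('side','cap')]: print(n,t,[(np.round(d['extent']),round(d['conf'],2)) for d in imaging.recognise(n,t)])
print(delta([430,-140,230],Ro.from_euler('xyz',[np.pi,0,0])))
E
```

```text
spacer [ 620. -212.   11.]
cap [ 530. -112.   25.]
spare [ 527. -206.   40.]
big [ 622. -116.   15.]
plungertop (array([530.53569621, 182.30786594, 172.83958679]), [array([ 0., -0.]), array([-0., -0.])])
eyepiece_top (array([551.38027197, 102.43445597, 171.37112761]), [array([-0.,  0.]), array([ 0., -0.])])
plug (array([638.70518531, 168.77512335, 120.5340833 ]), [array([ 0.1, -0.3]), array([-0.3,  0. ])])
tubebase (array([549.97541962, 184.49219845, 130.50026262]), [array([-0.2,  0.5]), array([0.5, 0. ])])
top cap [(array([341., 223.,  18.,  18.]), 0.53), (array([357., 274.,  12.,   8.]), 0.47)]
top spacer [(array([363., 130.,  23.,  25.]), 0.66), (array([432., 221.,  10.,  20.]), 0.59), (array([380., 186.,  13.,  18.]), 0.48)]
side spacer [(array([415., 248.,  28.,  22.]), 0.92), (array([369., 346.,  43.,  39.]), 0.91), (array([373., 278.,  28.,  23.]), 0.63)]
side cap [(array([304., 258.,  23.,  24.]), 0.75), (array([249., 295.,  23.,  28.]), 0.74), (array([296., 144.,  13.,  25.]), 0.58), (array([234.,  82.,  96., 156.]), 0.32)]
('turn', [-0.0, 0.0, 0.397], 'shift', [1.8317, -1.7991, 0.0063])
```

{"method": "step_arm", "body": {
  "moves": [
    [[0, 0, 0], [0.3, -0.2, -0.05], 1],
    [[0, 0, 0], [0.55, -0.35, -0.1], 1],
    [[0, 0, 0], [0.8, -0.5, -0.14], 1],
    [[0, 0, 0], [1, -0.66, -0.14], 1]
  ]
}}

```text
clock: 2.05
eef_pos: [318.0, -440.2, 257.4]
tcp_rot: [3.14, -0.001, 0.311]
contact_force: [1.3, -0.5, 0.1]
opening: 0.998
grasp_force: 0.0
```

{"method": "step_arm", "body": {
  "moves": [
    [[0, 0, 0], [0.25, -0.15, 0], 1],
    [[0, 0, 0], [0.5, -0.3, 0], 1],
    [[0, 0, 0], [0.75, -0.45, 0], 1],
    [[0, 0, 0], [1, -0.66, 0], 1],
    [[0, 0, 0], [1, -0.66, 0], 1],
    [[0, 0, 0.2], [1, -0.66, 0], 1],
    [[0, 0, 0.397], [1, -0.66, 0], 1],
    [[0, 0, 0.397], [1, -0.66, 0], 1]
  ]
}}

```text
clock: 2.85
eef_pos: [466.9, -253.7, 256.7]
tcp_rot: [3.142, -0.0, -0.002]
contact_force: [-0.1, -0.7, -0.0]
opening: 0.998
grasp_force: 0.0
```

```bash
python3 - <<'E'
from h import *
s=telemetry.sense(); print(s['eef_pos'],s['tcp_rot'],s['contact_force'],s['clock'])
save('wrist','w1.png')
c=imaging.calibration('wrist')
for t in 'spacer cap tray big_cap spare_eyepiece'.split(): print(t,[(np.round(d['xy'],1).tolist(),round(d['conf'],2)) for d in imaging.mark_of('wrist',t)],[(np.round(d['extent']).tolist(),round(d['conf'],2)) for d in imaging.recognise('wrist',t)])
for n,p in [('spacer',(620,-212,11)),('cap',(530,-112,35))]: print(n,proj('wrist',p))
E
```

```text
[ 466.89245456 -253.69705754  256.66052662] [ 3.14152090e+00 -8.53424980e-05 -1.64360133e-03] [-0.12726199 -0.70146194 -0.02451458] 2.85
spacer [([379.2, 134.8], 0.97), ([285.8, 57.4], 0.93)] [([357.0, 113.0, 48.0, 46.0], 0.56), ([267.0, 39.0, 35.0, 37.0], 0.55)]
cap [([238.7, 221.7], 0.9), ([210.0, 129.4], 0.89), ([282.5, 130.2], 0.61)] [([188.0, 115.0, 37.0, 33.0], 0.75), ([220.0, 208.0, 32.0, 41.0], 0.72), ([187.0, 35.0, 44.0, 46.0], 0.17)]
tray [([245.9, 93.0], 0.57)] [([162.0, 11.0, 171.0, 167.0], 0.84), ([0.0, 63.0, 20.0, 30.0], 0.23)]
big_cap [([215.1, 59.2], 0.64), ([97.0, 179.4], 0.27)] [([189.0, 37.0, 44.0, 46.0], 0.9)]
spare_eyepiece [([283.1, 129.6], 0.82), ([35.0, 53.0], 0.25)] [([260.0, 113.0, 34.0, 34.0], 0.75)]
spacer [286.28565113  56.51094837]
cap [203.97177762 130.44297546]
```

View pics/w1.png

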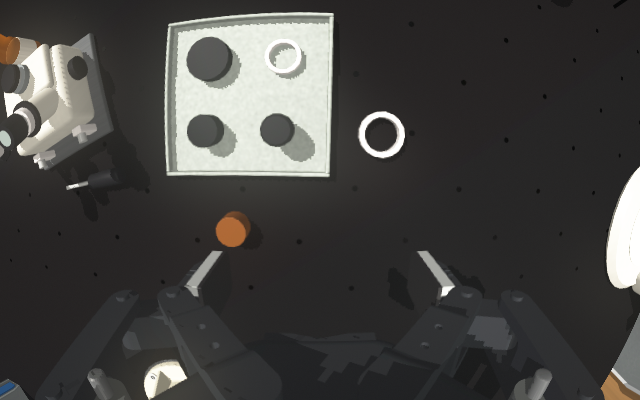

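Wrist view: small ring in the tray at (284,57), the larger ring outside it at (381,134), and the black cap at (206,131). I'll move in for a close check.

{"method": "step_arm", "body": {
  "moves": [
    [[0, 0, 0], [0.2, -0.1, 0.1], 0.7],
    [[0, 0, 0], [0.4, -0.21, 0.25], 0.7],
    [[0, 0, 0], [0.59, -0.21, 0.45], 0.7],
    [[0, 0, 0], [0.59, -0.21, 0.6], 0.7],
    [[0, 0, 0], [0.59, -0.21, 0.635], 0.7],
    [[0, 0, 0], [0.59, -0.21, 0.635], 0.7],
    [[0, 0, 0], [0.59, -0.21, 0.635], 0.7]
  ]
}}

```text
clock: 4.1
eef_pos: [584.7, -212.7, 131.2]
tcp_rot: [3.141, -0.001, -0.0]
contact_force: [0.1, -0.5, -0.8]
opening: 0.853
grasp_force: 0.0
```

```bash
cat >> h.py <<'E'
def circfit(n,pix,z,c=None):
    P=np.array([at_z(n,q,z,c)[:2] for q in pix]); A=np.c_[2*P,np.ones(len(P))]
    s=np.linalg.lstsq(A,(P**2).sum(1),rcond=None)[0]; return s[:2],np.sqrt(s[2]+s[:2]@s[:2])
E
python3 - <<'E'
from h import *
s=telemetry.sense(); print(s['eef_pos'],s['tcp_rot'],s['opening'],s['clock'])
c=imaging.calibration('wrist'); im=imaging.grab_frame('wrist'); save('wrist','w2.png',im)
for t in 'spacer cap'.split(): print(t,[(np.round(d['xy'],1).tolist(),round(d['conf'],2)) for d in imaging.mark_of('wrist',t)],[(np.round(d['extent']).tolist(),round(d['conf'],2)) for d in imaging.recognise('wrist',t)])
for d in imaging.mark_of('wrist','spacer'): print(at_z('wrist',d['xy'],5,c))
print('tcp px',proj('wrist',s['eef_pos'],c))
E
```

```text
[ 584.71754828 -212.68752568  131.23523709] [ 3.14105234e+00 -1.26569669e-03 -4.48501641e-04] 0.8532103856915435 4.1
spacer [([432.6, 257.9], 0.7)] [([290.0, 134.0, 57.0, 52.0], 0.87), ([254.0, 1.0, 68.0, 32.0], 0.75), ([414.0, 233.0, 53.0, 50.0], 0.7)]
cap [([215.4, 254.0], 0.56)] [([184.0, 234.0, 47.0, 43.0], 0.92)]
[ 524.32279235 -324.57846841    5.        ]
tcp px [321.75235635 258.30463271]
```

View pics/w2.png

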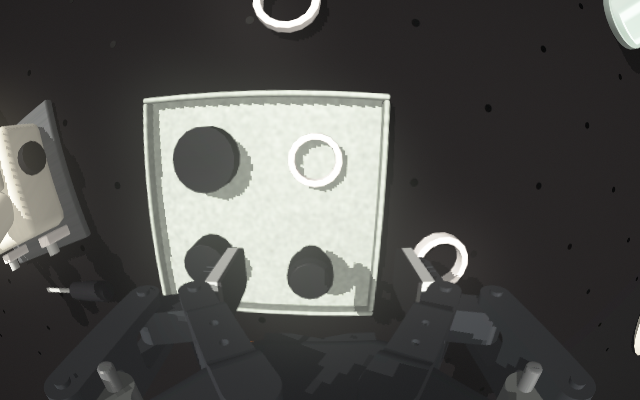

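Close view: the ring at (315,160) is about 54 px across. The one at (287,5) is about 68 px and the other at (440,258) is also bigger, so the tray ring is the smallest and the right choice. The cap shows at (210,262).

```bash
python3 - <<'E'
from h import *
im=cv2.imread('pics/w2.png'); g=im.min(2)
c=imaging.calibration('wrist')
sub=g[125:195,280:350]; print(np.percentile(sub,[10,50,75,90,98]))
m=((g>244)*255).astype(np.uint8); m[:,:280]=0;m[:,352:]=0;m[:125]=0;m[195:]=0
cs,h=cv2.findContours(m,cv2.RETR_CCOMP,cv2.CHAIN_APPROX_NONE)
for k,q in enumerate(cs):
    if len(q)>60:
        f,rr=circfit('wrist',q[:,0],17,c); print(len(q),h[0][k],f,rr, cv2.minEnclosingCircle(q))
m2=((im.max(2)<70)*255).astype(np.uint8)
f=at_z('wrist',(210,258),35,c); print('cap approx',f)
E
```

```text
[157. 229. 233. 255. 255.]
151 [-1 -1  1 -1] [ 621.71731243 -207.27146847] 22.0910092369006 ((314.6176452636719, 159.3235321044922), 27.088478088378906)
120 [-1 -1 -1  0] [ 621.79417801 -207.26749268] 17.894332813954943 ((314.5, 159.5), 21.96598243713379)
cap approx [ 539.21383997 -114.43448037   35.        ]
```

```bash
python3 - <<'E'
from h import *
c=imaging.calibration('wrist');s=telemetry.sense();R=Ro.from_euler('xyz',s['tcp_rot'])
for y in(-36,36):
  for x in (11,-11):
    for z in(0,-10,-20,-40): print((x,y,z),proj('wrist',s['eef_pos']+R.apply([x,y,z]),c).round())
im=cv2.imread('pics/w2.png')[225:325,170:470]; cv2.imwrite('pics/w2c.png',cv2.resize(im,None,fx=2.6,fy=2.6,interpolation=cv2.INTER_CUBIC))
E
```

```text
(11, -36, 0) [250. 238.]
(11, -36, -10) [246. 245.]
(11, -36, -20) [241. 254.]
(11, -36, -40) [229. 274.]
(-11, -36, 0) [254. 276.]
(-11, -36, -10) [250. 286.]
(-11, -36, -20) [246. 296.]
(-11, -36, -40) [236. 320.]
(11, 36, 0) [393. 237.]
(11, 36, -10) [398. 245.]
(11, 36, -20) [403. 253.]
(11, 36, -40) [415. 274.]
(-11, 36, 0) [390. 276.]
(-11, 36, -10) [394. 285.]
(-11, 36, -20) [398. 296.]
(-11, 36, -40) [409. 320.]
```

View pics/w2c.png

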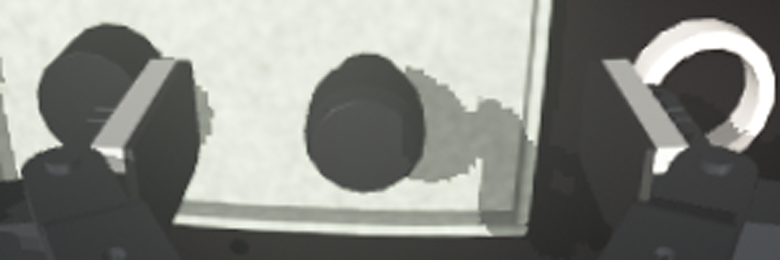

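{"method": "step_arm", "body": {
  "moves": [
    [[0, 0, 0], [0.185, -0.027, 0.1], 0.6],
    [[0, 0, 0], [0.185, -0.027, 0.3], 0.6],
    [[0, 0, 0], [0.185, -0.027, 0.5], 0.6],
    [[0, 0, 0], [0.185, -0.027, 0.56], 0.6],
    [[0, 0, 0], [0.185, -0.027, 0.6], 0.6],
    [[0, 0, 0], [0.185, -0.027, 0.636], 0.6],
    [[0, 0, 0], [0.185, -0.027, 0.636], 0.6]
  ]
}}

```text
clock: 5.1
eef_pos: [622.1, -207.0, 3.1]
tcp_rot: [3.141, -0.001, -0.0]
contact_force: [0.2, 0.5, 0.4]
opening: 0.798
grasp_force: 0.0
```

{"method": "step_arm", "body": {
  "squeeze": 40,
  "moves": [
    [[0, 0, 0], [0, 0, 0], -0.2],
    [[0, 0, 0], [0, 0, 0], -0.2],
    [[0, 0, 0], [0, 0, 0], -0.2],
    [[0, 0, 0], [0, 0, 0], -0.2],
    [[0, 0, 0], [0, 0, 0], -0.2]
  ]
}}

```text
clock: 5.6
eef_pos: [622.5, -207.1, 4.2]
tcp_rot: [3.141, -0.002, -0.0]
contact_force: [-1.9, 0.3, 7.1]
opening: 0.518
grasp_force: 40.0
```

{"method": "step_arm", "body": {
  "moves": [
    [[0, 0, 0], [0, 0, -0.1], -0.2],
    [[0, 0, 0], [0, 0, -0.35], -0.2],
    [[0, 0, 0], [0, 0, -0.6], -0.2],
    [[0, 0, 0], [0, 0, -0.85], -0.2],
    [[0, 0, 0], [-0.05, -0.2, -1], -0.2],
    [[0, 0, 0], [-0.1, -0.43, -1], -0.2],
    [[0, 0, 0], [-0.2, -0.65, -1], -0.2],
    [[0, 0, 0], [-0.3, -0.87, -1], -0.2]
  ]
}}

```text
clock: 6.4
eef_pos: [561.2, -31.3, 203.8]
tcp_rot: [3.142, -0.002, -0.0]
contact_force: [0.2, 0.3, -0.3]
opening: 0.513
grasp_force: 41.0
```

```bash
python3 - <<'E'
from h import *
s=telemetry.sense(); print(s['eef_pos'],s['tcp_rot'],s['opening'],s['grasp_force'],s['clock'])
print(delta([482,168,271],Ro.from_euler('xyz',[np.pi,-.47,.28])))
E
```

```text
[561.16651677 -31.32403732 203.77115461] [ 3.14158471e+00 -2.35541876e-03 -4.52931106e-04] 0.5125561447362802 41.03704210370779 6.4
('turn', [0.0843, 0.5915, -0.3503], 'shift', [-0.3955, -0.9964, -0.3371])
```

{"method": "step_arm", "body": {
  "moves": [
    [[0, 0, 0], [-0.1, -0.1, -0.2], -0.2],
    [[0, 0, 0], [-0.2, -0.25, -0.335], -0.2],
    [[0.02, 0.15, -0.09], [-0.3, -0.45, -0.335], -0.2],
    [[0.04, 0.3, -0.18], [-0.395, -0.65, -0.335], -0.2],
    [[0.06, 0.43, -0.26], [-0.395, -0.85, -0.335], -0.2],
    [[0.084, 0.59, -0.35], [-0.395, -0.99, -0.335], -0.2],
    [[0.084, 0.59, -0.35], [-0.395, -0.99, -0.335], -0.2],
    [[0.084, 0.59, -0.35], [-0.395, -0.99, -0.335], -0.2]
  ]
}}

```text
clock: 7.2
eef_pos: [482.0, 165.5, 270.2]
tcp_rot: [-3.141, -0.466, 0.281]
contact_force: [0.1, -0.2, 0.1]
opening: 0.515
grasp_force: 41.2
```

```bash
python3 - <<'E'
from h import *
s=telemetry.sense(); print(s['eef_pos'],s['tcp_rot'],s['opening'],s['grasp_force'],s['clock'])
c=imaging.calibration('wrist'); im=imaging.grab_frame('wrist'); save('wrist','w3.png',im,(60,0,520,390),1.5)
import pickle; pickle.dump((im,c,s),open('w3.pkl','wb'))
for t in 'empty_tube cap_home eyepiece_top port_plug_top lamp_post head spacer'.split(): print(t,[(np.round(d['xy'],1).tolist(),round(d['conf'],2)) for d in imaging.mark_of('wrist',t)])
E
```

```text
[482.0099996  165.46046846 270.1672786 ] [-3.14089558 -0.46634377  0.28061555] 0.5148724634714049 41.15451218560338 7.2
empty_tube [([311.2, 192.8], 0.87)]
cap_home [([311.6, 195.9], 0.9)]
eyepiece_top [([413.5, 203.7], 0.98), ([545.6, 293.7], 0.68), ([313.4, 196.3], 0.37)]
port_plug_top [([352.6, 119.5], 0.94)]
lamp_post [([266.3, 188.4], 0.73)]
head [([346.7, 185.6], 0.8)]
spacer [([546.7, 157.1], 0.76)]
```

View pics/w3.png

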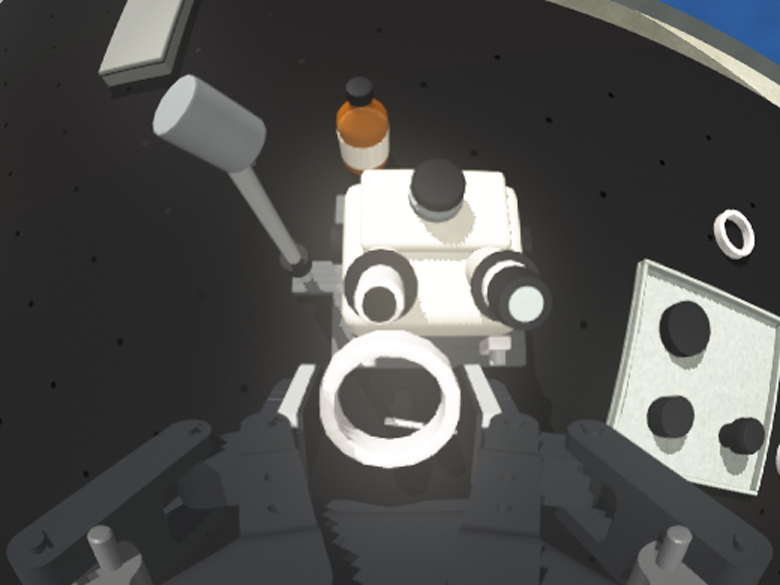

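Wrist view (full-frame pixels): ring held in the fingers at about (320,267), plunger end at (312,202), eyepiece top at (411,203), plug top at (352,122), and the lamp post to the left. Next I'll fit the head pose.

```bash
cat > fit.py <<'E'
from h import *
import pickle
from scipy.optimize import least_squares
im,c,s=pickle.load(open('w3.pkl','rb')); g=im.max(2)
def blob(x0,y0,x1,y1,lo,hi):
    m=np.zeros(g.shape,np.uint8); sub=g[y0:y1,x0:x1]; m[y0:y1,x0:x1]=((sub>=lo)&(sub<=hi))*255
    n,l,st,ce=cv2.connectedComponentsWithStats(m); return [(st[i].tolist(),ce[i].round(1).tolist()) for i in range(1,n) if st[i][4]>60]
if __name__=='__main__':
    print('plunger',blob(295,186,335,222,0,110)); print('eye',blob(395,185,430,222,150,255)); print('plug',blob(330,100,375,150,0,75))
    # ring in tool frame: bright pixels near fingers
    m=((im.min(2)>215)*255).astype(np.uint8); m[:218]=0; m[320:]=0; m[:,:268]=0; m[:,372:]=0
    cs,h=cv2.findContours(m,cv2.RETR_CCOMP,cv2.CHAIN_APPROX_NONE)
    for q in cs:
        if len(q)>80: print('ring',len(q),cv2.fitEllipse(q))
    R=Ro.from_euler('xyz',s['tcp_rot'])
    for z in(0,-4,-8,-12,-16): print(z,proj('wrist',s['eef_pos']+R.apply([0,0,z]),c).round(1), [proj('wrist',s['eef_pos']+R.apply([x,y,z]),c).round(1) for x,y in((23,0),(-23,0),(0,-23),(0,23))])
E
python3 fit.py
```

```text
plunger [([328, 186, 7, 24, 95], [331.9, 195.6]), ([302, 192, 22, 22, 378], [312.3, 202.6])]
eye [([399, 191, 23, 24, 441], [410.2, 202.2])]
plug [([330, 100, 45, 40, 676], [355.0, 109.0])]
ring 262 ((320.1608581542969, 265.30572509765625), (88.36930847167969, 92.535400390625), 143.0336151123047)
ring 249 ((317.269775390625, 264.85223388671875), (53.819175720214844, 78.89692687988281), 76.52284240722656)
0 [321.4 259.4] [array([321.5, 216. ]), array([321.4, 297.8]), array([276.3, 259.1]), array([366.5, 258.9])]
-4 [321.5 262.8] [array([321.5, 218.5]), array([321.5, 301.8]), array([275.3, 262.5]), array([367.6, 262.3])]
-8 [321.5 266.4] [array([321.6, 221.1]), array([321.5, 305.9]), array([274.2, 266. ]), array([368.8, 265.8])]
-12 [321.6 270.1] [array([321.6, 223.9]), array([321.5, 310.3]), array([273.1, 269.7]), array([370. , 269.5])]
-16 [321.7 274. ] [array([321.7, 226.8]), array([321.6, 314.8]), array([271.9, 273.6]), array([371.3, 273.3])]
```

```bash
cat > fit2.py <<'E'
from fit import *
R=Ro.from_euler('xyz',s['tcp_rot']); t=np.linspace(0,2*np.pi,90)
def hull(p):
    P=[[p[0]+23*np.cos(a),p[1]+23*np.sin(a),z] for z in(p[2],p[2]-12) for a in t]
    q=np.array([proj('wrist',s['eef_pos']+R.apply(x),c) for x in P]); return cv2.convexHull(q.astype(np.float32))
m=((im.min(2)>150)*255).astype(np.uint8); m[:218]=0; m[325:]=0; m[:,:262]=0; m[:,380:]=0
l=cv2.connectedComponents(m)[1]; 
m=((l==l[307,320])*255).astype(np.uint8)
q=max(cv2.findContours(m,cv2.RETR_EXTERNAL,cv2.CHAIN_APPROX_NONE)[0],key=len)[:,0].astype(float)
print(q.min(0),q.max(0))
q=q[(q[:,1]>222)&((q[:,1]<245)|(q[:,1]>285))]
f=lambda p:[cv2.pointPolygonTest(h_,tuple(map(float,x)),True) for h_ in [hull(p)] for x in q]
o=least_squares(f,[0,0,-2],diff_step=1e-2,loss='soft_l1',x_scale=[1,1,3]); print('ring tool-frame x,y,zbottom',o.x.round(2),np.abs(o.fun).mean())
# head fit
cal={n:imaging.calibration(n) for n in('top','side')}; cal['wrist']=c
obs=[('wrist','pl',(312.3,202.6),3),('wrist','ey',(410.4,202.4),2),('wrist','pp',(352.2,122),1.5),('top','pl',(227.5,231.5),1),('top','ey',(263,221.5),1),('top','pp',(238,187),1),('side','pl',(249,147),1),('side','ey',(273,158),1),('side','pp',(294,160.5),1)]
def pts(v):
    x,y,w,sx,sz,e,p=v; Rz=Ro.from_euler('z',w); ax=np.array([-np.sin(.47),0,np.cos(.47)]); S=np.array([sx,0,sz])
    d={'pl':S+[0,42.5,0]+48*ax,'ey':S+[0,-42.5,0]+(48-e*10)*ax,'pp':np.array([42,0,122-p*10]),'sh':S+[0,42.5,0],'post':np.array([0,115,0.])}
    return {k:Rz.apply(u)+[x,y,0] for k,u in d.items()}
def res(v):
    d=pts(v); return np.concatenate([w*(proj(n,d[k],cal[n])-xy) for n,k,xy,w in obs]+[[(v[5]-.2)*10,(v[6]-.2)*10]])
o=least_squares(res,[598,157,.28,-22,130,.2,.2],x_scale=[10,10,.1,10,10,.1,.1])
print(o.x.round(3)); d=pts(o.x)
for k in d: print(k,d[k].round(1))
print(res(o.x).round(1))
E
python3 fit2.py
```

```text
[273. 218.] [379. 311.]
ring tool-frame x,y,zbottom [0. 0. 0.] 1.6553005983331521
[ 5.99143e+02  1.61949e+02  2.77000e-01 -3.92740e+01  1.29496e+02
  1.61000e-01  2.38000e-01]
pl [528.8 186.2 172.3]
ey [552.8 104.6 170.9]
pp [639.5 173.4 119.6]
sh [549.7 192.1 129.5]
post [567.7 272.6   0. ]
[ 0.7 -0.1 -0.6  0.1  0.9  0.1 -1.6  0.7 -0.9 -0.6 -1.7 -0.5 -1.4 -0.1
  0.1 -0.3 -0.9 -0.4 -0.4  0.4]
```

```bash
sed -i "s/diff_step=1e-2,loss/diff_step=0.02,loss/; s/\[0,0,-2\]/[1.5,1.5,-3.0]/" fit2.py; sed -i 's/^o=least_squares(f.*/from scipy.optimize import minimize\no=minimize(lambda p:np.mean(np.minimum(np.abs(f(p)),3)),[0.5,0.5,-2],method="Nelder-Mead",options=dict(initial_simplex=[[0,0,-2],[2,0,-2],[0,2,-2],[0,0,-6]],maxiter=150)); print("ring",o.x.round(2),o.fun)/' fit2.py; sed -i "s/{'x':0}//; s/('top','pl',(227.5,231.5),1)/('top','pl',(227.5,231.5),.3)/; s/('top','ey',(263,221.5),1)/('top','ey',(263,221.5),.3)/" fit2.py; python3 fit2.py
```

```text
[273. 218.] [379. 311.]
ring [-2.66 -1.05  3.39] 0.637081019313618
[ 5.99122e+02  1.62008e+02  2.77000e-01 -3.93500e+01  1.29880e+02
  1.73000e-01  2.37000e-01]
pl [528.7 186.2 172.7]
ey [552.7 104.6 171.1]
pp [639.5 173.5 119.6]
sh [549.7 192.1 129.9]
post [567.7 272.6   0. ]
[ 0.5 -0.1 -0.6 -0.   0.8  0.1 -0.5  0.2 -0.3 -0.2 -1.7 -0.5 -1.5 -0.3
  0.1 -0.4 -0.9 -0.4 -0.3  0.4]
```

```bash
cat > geo.py <<'E'
from h import *
YAW=.277; PL=np.array([528.7,186.2,172.5]); RT=Ro.from_euler('xyz',[np.pi,-.47,YAW]); AX=-RT.apply([0,0,1]); SH=PL-48*AX
def tgt(h,dx=1.,dy=1.): return SH+h*AX+RT.apply([dx,dy,0])   # TCP h above shoulder
E
python3 - <<'E'
from geo import *
print(delta(tgt(66),RT))
E
```

```text
('turn', [-0.0018, 0.0052, 0.0018], 'shift', [0.0093, -0.0351, 0.4543])
```

{"method": "step_arm", "body": {
  "moves": [
    [[0, 0.005, 0], [0.009, -0.035, 0.15], -0.2],
    [[0, 0.005, 0], [0.009, -0.035, 0.3], -0.2],
    [[0, 0.005, 0], [0.009, -0.035, 0.4], -0.2],
    [[0, 0.005, 0], [0.009, -0.035, 0.454], -0.2],
    [[0, 0.005, 0], [0.009, -0.035, 0.454], -0.2],
    [[0, 0.005, 0], [0.009, -0.035, 0.454], -0.2]
  ]
}}

```text
clock: 8.2
eef_pos: [521.6, 183.6, 189.5]
tcp_rot: [-3.141, -0.47, 0.28]
contact_force: [-0.9, -0.8, 0.4]
opening: 0.516
grasp_force: 41.2
```

```bash
python3 - <<'E'
from geo import *
import pickle
s=telemetry.sense(); print(s['eef_pos'],s['tcp_rot'],s['contact_force'],s['clock'])
c=imaging.calibration('wrist'); im=imaging.grab_frame('wrist'); save('wrist','w4.png',im,(180,130,280,200),2.8)
pickle.dump((im,c,s),open('w4.pkl','wb'))
print(delta(tgt(66),RT), 'pl',proj('wrist',PL,c),'sh',proj('wrist',SH,c))
E
```

```text
[521.59406123 183.62226838 189.46226445] [-3.14093417 -0.47034164  0.27953264] [-0.8675543  -0.75392164  0.43534693] 8.2
('turn', [-0.0025, -0.0017, 0.0029], 'shift', [-0.0017, 0.0026, 0.0045]) pl [320.35371136 247.12812392] sh [320.28769825 221.05922595]
```

View pics/w4.png

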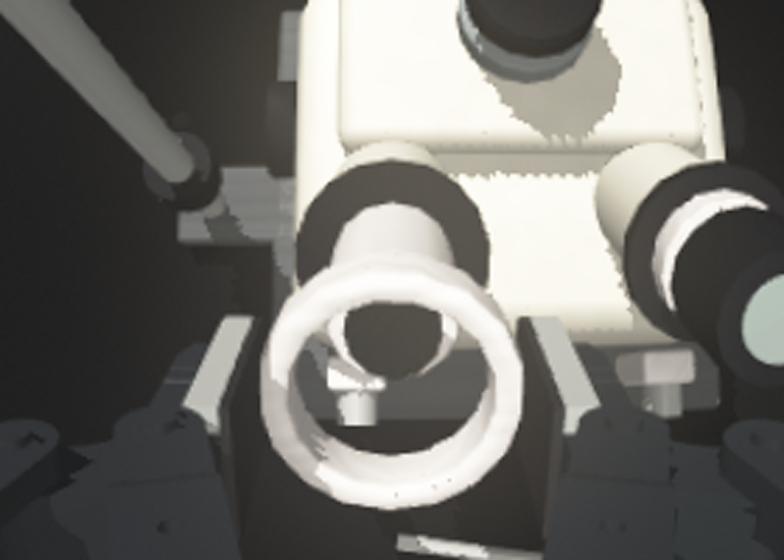

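```bash
python3 - <<'E'
from geo import *
import pickle
from scipy.optimize import least_squares
im,c,s=pickle.load(open('w4.pkl','rb')); R=Ro.from_euler('xyz',s['tcp_rot']); P=lambda v:proj('wrist',s['eef_pos']+R.apply(v),c)
def f(p):
    x,z=p; return [P([x+17.5,0,z-12])[1]-237,P([x-17.5,0,z])[1]-292.5,P([x+23,0,z])[1]-221,P([x-23,0,z-12])[1]-311.4,P([x,23,z-12])[0]-P([x,-23,z-12])[0]-93]
o=least_squares(f,[0,-1]);print('ring x,zb',o.x,np.round(o.fun,1))
for z in(-1,1,3):
    o=least_squares(lambda q:f([q[0],z])[:4],[0]);print(z,o.x,np.round(o.fun,1))
# plunger: center row 250.7, width 34.6 -> x,z in tool frame
g=lambda p:[P([p[0],0,p[1]])[1]-250.7,P([p[0],10,p[1]])[0]-P([p[0],-10,p[1]])[0]-34.6]
o=least_squares(g,[0,15]);print('plunger x,z',o.x)
for z in(12,16,18,20): print(z,least_squares(lambda q:[g([q[0],z])[0]],[0]).x)
E
```

```text
ring x,zb [-3.39494365  4.00292849] [ 2.3 -1.8 -0.8 -0.1  0.8]
-1 [-1.04763267] [ 1.4 -0.7 -2.3  1.7]
1 [-1.97902424] [ 1.8 -1.2 -1.7  0.9]
3 [-2.91176545] [ 2.1 -1.6 -1.1  0.2]
plunger x,z [-4.60312266 21.87355987]
12 [-0.34120197]
16 [-2.06780117]
18 [-2.93110089]
20 [-3.79440068]
```

{"method": "step_arm", "body": {
  "moves": [
    [[0, 0, 0], [-0.008, 0.001, 0], -0.2],
    [[0, 0, 0], [-0.008, 0.001, 0.06], -0.2],
    [[0, 0, 0], [-0.008, 0.001, 0.12], -0.2],
    [[0, 0, 0], [-0.008, 0.001, 0.12], -0.2],
    [[0, 0, 0], [-0.008, 0.001, 0.12], -0.2]
  ]
}}

```text
clock: 8.75
eef_pos: [530.4, 186.1, 166.2]
tcp_rot: [-3.141, -0.469, 0.28]
contact_force: [-0.2, -0.5, -0.2]
opening: 0.516
grasp_force: 41.2
```

```bash
python3 - <<'E'
from geo import *
import pickle
s=telemetry.sense(); print(s['eef_pos'],s['tcp_rot'],s['contact_force'],s['clock'])
c=imaging.calibration('wrist'); im=imaging.grab_frame('wrist'); save('wrist','w5.png',im,(220,170,200,150),4)
pickle.dump((im,c,s),open('w5.pkl','wb'))
print(delta(tgt(43,-.3),RT))
E
```

```text
[530.37172731 186.09865742 166.16595735] [-3.14102528 -0.4689196   0.27988291] [-0.24296804 -0.50710595 -0.24629023] 8.75
('turn', [-0.0025, 0.0004, 0.0032], 'shift', [0.0041, 0.0024, -0.0052])
```

View pics/w5.png

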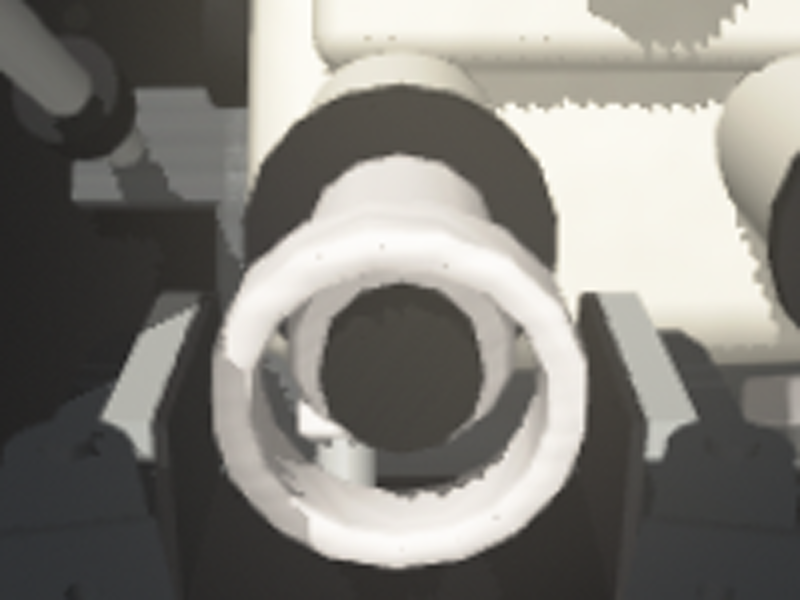

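The ring encloses the plunger: ring and plunger both centre on column 400 of the crop, with the plunger at row 368 and the ring's top face at about 395, which fits the parallax. Next I'll descend gently, watching the force.

{"method": "step_arm", "body": {
  "moves": [
    [[0, 0, 0], [0.004, 0, 0], -0.2],
    [[0, 0, 0], [0.004, 0, 0.01], -0.2],
    [[0, 0, 0], [0.004, 0, 0.02], -0.2],
    [[0, 0, 0], [0.004, 0, 0.03], -0.2],
    [[0, 0, 0], [0.004, 0, 0.03], -0.2]
  ]
}}

```text
clock: 9.3
eef_pos: [533.9, 187.2, 161.8]
tcp_rot: [-3.141, -0.47, 0.28]
contact_force: [0.1, 0.9, -1.4]
opening: 0.513
grasp_force: 41.2
```

{"method": "step_arm", "body": {
  "moves": [
    [[0, 0, 0], [0, 0, 0.02], -0.2],
    [[0, 0, 0], [0, 0, 0.04], -0.2],
    [[0, 0, 0], [0, 0, 0.06], -0.2],
    [[0, 0, 0], [0, 0, 0.06], -0.2]
  ]
}}

```text
clock: 9.7
eef_pos: [539.1, 188.6, 150.6]
tcp_rot: [-3.141, -0.47, 0.28]
contact_force: [0.6, -0.3, -1.3]
opening: 0.511
grasp_force: 41.2
```

{"method": "step_arm", "body": {
  "moves": [
    [[0, 0, 0], [0, 0, 0.02], -0.2],
    [[0, 0, 0], [0, 0, 0.04], -0.2],
    [[0, 0, 0], [0, 0, 0.06], -0.2],
    [[0, 0, 0], [0, 0, 0.08], -0.2],
    [[0, 0, 0], [0, 0, 0.09], -0.2],
    [[0, 0, 0], [0, 0, 0.09], -0.2]
  ]
}}

```text
clock: 10.3
eef_pos: [546.9, 190.9, 134.9]
tcp_rot: [-3.141, -0.47, 0.28]
contact_force: [-0.3, 0.3, -0.1]
opening: 0.516
grasp_force: 41.2
```

{"method": "step_arm", "body": {
  "moves": [
    [[0, 0, 0], [0, 0, 0.01], -0.2],
    [[0, 0, 0], [0, 0, 0.018], -0.2],
    [[0, 0, 0], [0, 0, 0.018], -0.2]
  ]
}}

```text
clock: 10.6
eef_pos: [548.6, 191.4, 132.0]
tcp_rot: [-3.141, -0.47, 0.28]
contact_force: [-0.1, -0.2, -1.2]
opening: 0.515
grasp_force: 41.2
```

{"method": "step_arm", "body": {
  "moves": [
    [[0, 0, 0], [0, 0, 0.005], -0.2],
    [[0, 0, 0], [0, 0, 0.01], -0.2],
    [[0, 0, 0], [0, 0, 0.01], -0.2]
  ]
}}

```text
clock: 10.9
eef_pos: [548.9, 191.5, 131.5]
tcp_rot: [-3.141, -0.471, 0.28]
contact_force: [-16.1, -5.0, 23.6]
opening: 0.517
grasp_force: 43.7
```

{"method": "step_arm", "body": {
  "moves": [
    [[0, 0, 0], [0, 0, 0.004], -0.2],
    [[0, 0, 0], [0, 0, 0.008], -0.2],
    [[0, 0, 0], [0, 0, 0.008], -0.2]
  ]
}}

```text
clock: 11.2
eef_pos: [549.8, 191.8, 130.7]
tcp_rot: [-3.141, -0.472, 0.28]
contact_force: [-19.5, -5.5, 29.8]
opening: 0.514
grasp_force: 56.5
```

{"method": "step_arm", "body": {
  "moves": [
    [[0, 0, 0], [0, 0, -0.017], 0.35],
    [[0, 0, 0], [0, 0, -0.017], 0.35],
    [[0, 0, 0], [0, 0, -0.017], 0.35],
    [[0, 0, 0], [0, 0, -0.06], 0.35],
    [[0, 0, 0], [0, 0, -0.11], 0.35],
    [[0, 0, 0], [0, 0, -0.11], -0.16],
    [[0, 0, 0], [0, 0, -0.11], -0.16],
    [[0, 0, 0], [0, 0, -0.11], -0.16]
  ]
}}

```text
clock: 12.0
eef_pos: [540.6, 189.1, 148.6]
tcp_rot: [-3.141, -0.471, 0.28]
contact_force: [0.2, -0.8, -0.5]
opening: 0.417
grasp_force: 0.0
```

```bash
python3 - <<'E'
from geo import *
import pickle
s=telemetry.sense(); print(s['eef_pos'],s['opening'],s['contact_force'],s['clock'],(s['eef_pos']-SH)@AX)
c=imaging.calibration('wrist'); im=imaging.grab_frame('wrist'); save('wrist','w6.png',im,(220,170,200,150),4)
E
```

```text
[540.59561629 189.11265527 148.57898921] 0.41731309796105287 [ 0.17125362 -0.80286278 -0.47400218] 12.0 21.13005278161217
```

View pics/w6.png

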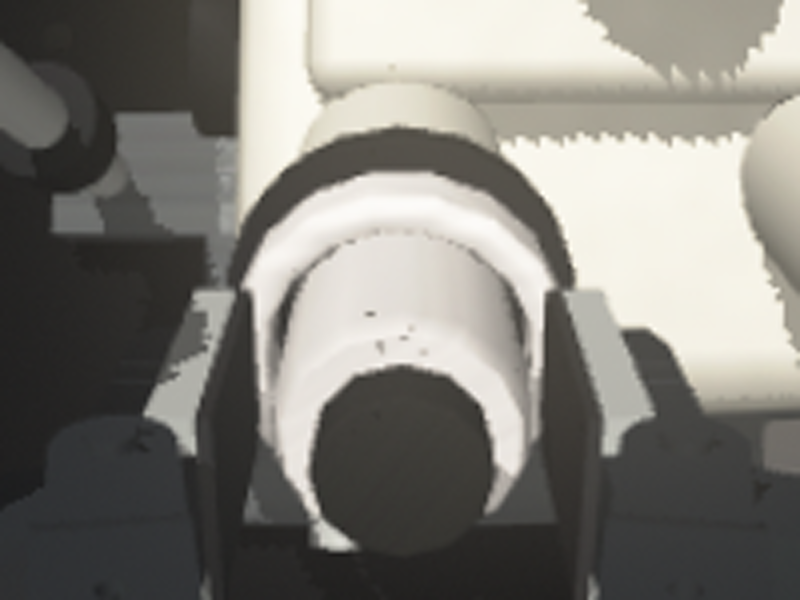

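The ring sits down at the shoulder around the tube (crop row ~200), and the finger gap straddles the tube. Next I'll press on the ring's top with the fingertips.

{"method": "step_arm", "body": {
  "moves": [
    [[0, 0, 0], [0, 0, 0.015], -0.16],
    [[0, 0, 0], [0, 0, 0.025], -0.16],
    [[0, 0, 0], [0, 0, 0.032], -0.16],
    [[0, 0, 0], [0, 0, 0.039], -0.16],
    [[0, 0, 0], [0, 0, 0.044], -0.16],
    [[0, 0, 0], [0, 0, 0.044], -0.16]
  ]
}}

```text
clock: 12.65
eef_pos: [543.6, 190.0, 141.8]
tcp_rot: [-3.141, -0.471, 0.28]
contact_force: [-21.3, -6.6, 31.0]
opening: 0.418
grasp_force: 18.8
```

{"method": "step_arm", "body": {
  "moves": [
    [[0, 0, 0], [0, 0, -0.05], -0.16],
    [[0, 0, 0], [0, 0, -0.25], -0.16],
    [[0, 0, 0], [0, 0, -0.45], -0.16],
    [[0, 0, 0], [-0.05, 0.1, -0.55], -0.16],
    [[0, 0, 0], [-0.1, 0.33, -0.55], 0.4],
    [[0, 0, 0], [-0.1, 0.55, -0.55], 0.4],
    [[0, 0, 0], [-0.1, 0.7, -0.55], 0.4],
    [[0, 0, 0], [-0.1, 0.7, -0.55], 0.4]
  ]
}}

```text
clock: 13.45
eef_pos: [519.2, 33.8, 230.0]
tcp_rot: [3.142, -0.472, 0.276]
contact_force: [-0.3, -0.4, -0.0]
opening: 0.705
grasp_force: 0.0
```

```bash
python3 - <<'E'
from h import *
s=telemetry.sense(); print(s['eef_pos'],s['tcp_rot'],s['opening'],s['contact_force'],s['clock'])
print(delta([505,-114,140],Ro.from_euler('xyz',[np.pi,0,0])))
E
```

```text
[519.1871336   33.7895338  229.98363786] [ 3.14154359 -0.47178235  0.27617356] 0.7049154700179752 [-0.26861484 -0.41453074 -0.00330511] 13.45
('turn', [-0.0829, -0.5968, 0.3451], 'shift', [-0.4448, 0.6916, 0.2782])
```

{"method": "step_arm", "body": {
  "moves": [
    [[-0.02, -0.15, 0.09], [-0.1, 0.2, 0], 0.4],
    [[-0.04, -0.3, 0.18], [-0.2, 0.4, 0.1], 0.4],
    [[-0.06, -0.45, 0.26], [-0.35, 0.6, 0.2], 0.4],
    [[-0.083, -0.597, 0.345], [-0.445, 0.69, 0.278], 0.4],
    [[-0.083, -0.597, 0.345], [-0.445, 0.69, 0.278], 0.4],
    [[-0.083, -0.597, 0.345], [-0.445, 0.69, 0.278], 0.4],
    [[-0.083, -0.597, 0.345], [-0.445, 0.69, 0.278], 0.4]
  ]
}}

```text
clock: 14.15
eef_pos: [504.1, -109.6, 140.2]
tcp_rot: [-3.141, -0.0, 0.006]
contact_force: [0.8, -0.1, 0.1]
opening: 0.706
grasp_force: 0.0
```

```bash
python3 - <<'E'
from h import *
s=telemetry.sense(); print(s['eef_pos'],s['tcp_rot'],s['opening'],s['clock'])
c=imaging.calibration('wrist'); im=imaging.grab_frame('wrist'); save('wrist','w7.png',im)
D=[(np.round(d['xy'],1).tolist(),round(d['conf'],2)) for d in imaging.mark_of('wrist','cap')]; E=[(np.round(d['extent']).tolist(),round(d['conf'],2)) for d in imaging.recognise('wrist','cap')]
print(D,E,[at_z('wrist',d[0],5,c).round(1) for d in D])
p=proj('wrist',[536,-114,35],c); print(p); g=im.max(2); x0,y0=int(p[0])-50,max(0,int(p[1])-50)
m=((g[y0:y0+100,x0:x0+100]<95)*255).astype(np.uint8); print(np.percentile(g[y0:y0+100,x0:x0+100],[5,15,30,50,80]))
n,l,st,ce=cv2.connectedComponentsWithStats(m)
print([(st[i].tolist(),(ce[i]+[x0,y0]).round(1)) for i in range(1,n) if st[i][4]>100])
save('wrist','w7c.png',im,(x0,y0,100,100),5)
E
```

```text
[ 504.08681799 -109.60984453  140.17705698] [-3.14109108e+00 -3.13944725e-04  5.59332230e-03] 0.7058588445168584 14.15
[([321.6, 170.2], 0.95), ([345.6, 291.8], 0.58), ([326.5, 65.3], 0.56)] [([328.0, 275.0, 43.0, 54.0], 0.97), ([294.0, 146.0, 52.0, 53.0], 0.73), ([295.0, 30.0, 63.0, 67.0], 0.63)] [array([ 528.7, -110.2,    5. ]), array([ 403.1, -135.9,    5. ]), array([ 624. , -114.1,    5. ])]
[326.61472103 166.81239004]
[ 82.  83. 229. 236. 239.]
[([19, 31, 50, 51, 1971], array([319.4, 172.1]))]
```

View pics/w7c.png

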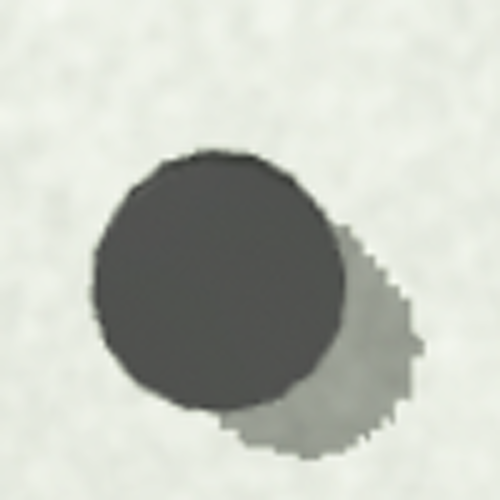

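```bash
python3 - <<'E'
from h import *
c=imaging.calibration('wrist')
p=at_z('wrist',(319.4,172.1),34,c); print(p, delta([p[0],p[1]-.7,12],Ro.from_euler('xyz',[np.pi,0,0])))
E
```

```text
[ 531.64036135 -108.55261458   34.        ] ('turn', [0.0001, -0.0015, 0.0068], 'shift', [0.136, -0.0027, 0.6443])
```

{"method": "step_arm", "body": {
  "moves": [
    [[0, 0, 0.006], [0.132, -0.003, 0.1], 0.4],
    [[0, 0, 0.006], [0.132, -0.003, 0.3], 0.4],
    [[0, 0, 0.006], [0.132, -0.003, 0.48], 0.4],
    [[0, 0, 0.006], [0.132, -0.003, 0.57], 0.4],
    [[0, 0, 0.006], [0.132, -0.003, 0.62], 0.4],
    [[0, 0, 0.006], [0.132, -0.003, 0.644], 0.4],
    [[0, 0, 0.006], [0.132, -0.003, 0.644], 0.4]
  ]
}}

```text
clock: 15.0
eef_pos: [530.8, -109.8, 11.3]
tcp_rot: [-3.142, 0.0, -0.0]
contact_force: [0.4, 0.4, -0.0]
opening: 0.702
grasp_force: 0.0
```

{"method": "step_arm", "body": {
  "squeeze": 40,
  "moves": [
    [[0, 0, 0], [0, 0, 0], -0.3],
    [[0, 0, 0], [0, 0, 0], -0.3],
    [[0, 0, 0], [0, 0, 0], -0.3],
    [[0, 0, 0], [0, 0, 0], -0.3],
    [[0, 0, 0], [0, 0, 0], -0.3]
  ]
}}

```text
clock: 15.5
eef_pos: [531.3, -110.1, 12.1]
tcp_rot: [3.141, -0.001, -0.001]
contact_force: [-1.0, 0.6, 6.7]
opening: 0.474
grasp_force: 40.0
```

{"method": "step_arm", "body": {
  "moves": [
    [[0, 0, 0], [0, 0, -0.1], -0.3],
    [[0, 0, 0], [0, 0, -0.35], -0.3],
    [[0, 0, 0], [0, 0, -0.6], -0.3],
    [[0, 0, 0], [0, 0, -0.85], -0.3],
    [[0, 0, 0], [-0.1, -0.15, -1], -0.3],
    [[0, 0, 0], [-0.15, -0.38, -1], -0.3],
    [[0, 0, 0], [-0.2, -0.5, -1], -0.3],
    [[0, 0, 0], [-0.2, -0.5, -1], -0.3]
  ]
}}

```text
clock: 16.3
eef_pos: [489.6, -7.6, 211.9]
tcp_rot: [-3.141, 0.0, 0.002]
contact_force: [-0.4, -0.6, -1.2]
opening: 0.473
grasp_force: 40.6
```

```bash
python3 - <<'E'
from geo import *
s=telemetry.sense(); print(s['eef_pos'],s['grasp_force'],s['opening'])
for p in ([548.6,191.4,132.0],[543.6,190,141.8],[539.1,188.6,150.6],[533.9,187.2,161.8]): print('line dx,dy,h',RT.inv().apply(np.array(p)-SH).round(2))
print(delta(tgt(100,-.5,1),RT))
E
```

```text
[489.58453662  -7.57555638 211.92346527] 40.636010225862265 0.4725634565831336
line dx,dy,h [-0.01  0.44 -2.58]
line dx,dy,h [ -0.2    0.42 -13.67]
line dx,dy,h [ -0.41   0.54 -23.65]
line dx,dy,h [ -0.14   0.46 -36.07]
('turn', [0.0812, 0.5948, -0.3444], 'shift', [0.0831, -0.9312, -0.0327])
```

{"method": "step_arm", "body": {
  "moves": [
    [[0, 0, 0], [0, -0.2, -0.1], -0.3],
    [[0.02, 0.15, -0.09], [0, -0.4, -0.1], -0.3],
    [[0.04, 0.3, -0.18], [0.03, -0.6, -0.1], -0.3],
    [[0.06, 0.45, -0.26], [0.06, -0.8, -0.07], -0.3],
    [[0.081, 0.595, -0.344], [0.084, -0.93, -0.033], -0.3],
    [[0.081, 0.595, -0.344], [0.084, -0.93, -0.033], -0.3],
    [[0.081, 0.595, -0.344], [0.084, -0.93, -0.033], -0.3],
    [[0.081, 0.595, -0.344], [0.084, -0.93, -0.033], -0.3]
  ]
}}

```text
clock: 17.1
eef_pos: [508.7, 175.5, 218.3]
tcp_rot: [3.141, -0.469, 0.273]
contact_force: [0.8, -0.2, 0.3]
opening: 0.47
grasp_force: 40.7
```

```bash
python3 - <<'E'
from geo import *
s=telemetry.sense(); print(s['eef_pos'],s['tcp_rot'],s['clock'],s['contact_force'])
print(delta(tgt(62,-.2,.45),RT))
E
```

```text
[508.6594512  175.48056281 218.29560551] [ 3.14095536 -0.46869144  0.2731405 ] 17.1 [ 0.78620029 -0.18882611  0.2925735 ]
('turn', [0.003, 0.0017, -0.0044], 'shift', [-0.0055, -0.0223, 0.1844])
```

{"method": "step_arm", "body": {
  "moves": [
    [[0.003, 0.002, -0.004], [-0.005, -0.022, 0.08], -0.3],
    [[0.003, 0.002, -0.004], [-0.005, -0.022, 0.15], -0.3],
    [[0.003, 0.002, -0.004], [-0.005, -0.022, 0.184], -0.3],
    [[0.003, 0.002, -0.004], [-0.005, -0.022, 0.184], -0.3]
  ]
}}

```text
clock: 17.5
eef_pos: [522.3, 183.8, 183.6]
tcp_rot: [-3.142, -0.469, 0.277]
contact_force: [-0.9, -0.4, -0.1]
opening: 0.47
grasp_force: 40.7
```

```bash
python3 - <<'E'
from geo import *
s=telemetry.sense(); print(s['eef_pos'],s['tcp_rot'],s['clock'],s['contact_force'],RT.inv().apply(s['eef_pos']-SH).round(2))
print(delta(tgt(43,-.2,.45),RT))
E
```

```text
[522.26038807 183.75947457 183.62561128] [-3.14157379 -0.46879944  0.2765514 ] 17.5 [-0.85129054 -0.40528105 -0.0947841 ] [ -1.08   0.59 -61.03]
('turn', [0.0002, 0.0015, -0.0005], 'shift', [0.0045, -0.0007, 0.0901])
```

{"method": "step_arm", "body": {
  "moves": [
    [[0, 0.001, 0], [0.0045, 0, 0.02], -0.3],
    [[0, 0.001, 0], [0.0045, 0, 0.045], -0.3],
    [[0, 0.001, 0], [0.0045, 0, 0.06], -0.3],
    [[0, 0.001, 0], [0.0045, 0, 0.07], -0.3],
    [[0, 0.001, 0], [0.0045, 0, 0.08], -0.3],
    [[0, 0.001, 0], [0.0045, 0, 0.09], -0.3],
    [[0, 0.001, 0], [0.0045, 0, 0.09], -0.3]
  ]
}}

```text
clock: 18.2
eef_pos: [530.2, 187.0, 168.2]
tcp_rot: [-3.141, -0.471, 0.278]
contact_force: [0.2, 0.7, -0.6]
opening: 0.468
grasp_force: 40.7
```

{"method": "step_arm", "body": {
  "moves": [
    [[0, 0, 0], [0, 0, 0.01], -0.3],
    [[0, 0, 0], [0, 0, 0.02], -0.3],
    [[0, 0, 0], [0, 0, 0.02], -0.3]
  ]
}}

```text
clock: 18.5
eef_pos: [532.0, 187.5, 164.6]
tcp_rot: [-3.141, -0.471, 0.278]
contact_force: [-0.3, -0.1, 0.3]
opening: 0.473
grasp_force: 40.7
```

```bash
python3 - <<'E'
from geo import *
s=telemetry.sense(); print(s['contact_force'],s['wrist_torque'],RT.inv().apply(s['eef_pos']-SH).round(2))
E
```

```text
[-0.34937759 -0.05640398  0.34508854] [-0.03351156  0.24134593 -0.05031065] [ -0.43  -0.37 -39.4 ]
```

{"method": "step_arm", "body": {
  "moves": [
    [[0, 0, 0], [0, 0.001, 0.01], -0.3],
    [[0, 0, 0], [0, 0.002, 0.02], -0.3],
    [[0, 0, 0], [0, 0.002, 0.03], -0.3],
    [[0, 0, 0], [0, 0.002, 0.04], -0.3],
    [[0, 0, 0], [0, 0.002, 0.045], -0.3],
    [[0, 0, 0], [0, 0.002, 0.045], -0.3]
  ]
}}

```text
clock: 19.1
eef_pos: [536.1, 188.2, 156.8]
tcp_rot: [-3.141, -0.471, 0.278]
contact_force: [-0.7, -0.6, 1.3]
opening: 0.47
grasp_force: 41.0
```

{"method": "step_arm", "body": {
  "squeeze": 60,
  "moves": [
    [[0, 0, 0], [0, 0, 0.01], -0.3],
    [[0, 0, 0], [0, 0, 0.02], -0.3],
    [[0, 0, 0], [0, 0, 0.02], -0.3]
  ]
}}

```text
clock: 19.4
eef_pos: [537.8, 188.8, 153.2]
tcp_rot: [-3.141, -0.471, 0.278]
contact_force: [-0.4, -0.3, 1.2]
opening: 0.464
grasp_force: 60.2
```

```bash
python3 - <<'E'
from geo import *
s=telemetry.sense(); print(s['contact_force']@AX,s['contact_force'],s['wrist_torque'],RT.inv().apply(s['eef_pos']-SH).round(2))
E
```

```text
1.2693332580121148 [-0.37995796 -0.34702571  1.1898533 ] [-0.15275466  0.2508516   0.02147443] [ -0.29   0.03 -26.49]
```

{"method": "step_arm", "body": {
  "moves": [
    [[0, 0, 0], [0, 0, 0.005], -0.3],
    [[0, 0, 0], [0, 0, 0.01], -0.3]
  ]
}}

```text
clock: 19.6
eef_pos: [538.5, 189.0, 151.9]
tcp_rot: [-3.141, -0.471, 0.278]
contact_force: [-21.4, -5.7, 32.0]
opening: 0.469
grasp_force: 64.0
```

{"method": "step_arm", "body": {
  "moves": [
    [[0, 0, 0], [0, 0, 0.005], -0.3],
    [[0, 0, 0], [0, 0, 0.01], -0.3]
  ]
}}

```text
clock: 19.8
eef_pos: [538.7, 189.0, 151.6]
tcp_rot: [-3.141, -0.472, 0.278]
contact_force: [-37.4, -11.0, 55.6]
opening: 0.466
grasp_force: 67.8
```

```bash
python3 - <<'E'
from geo import *
s=telemetry.sense(); print(s['contact_force']@AX,RT.inv().apply(s['eef_pos']-SH).round(2))
E
```

```text
67.19032254667218 [ -0.23   0.05 -24.72]
```

{"method": "step_arm", "body": {
  "moves": [
    [[0, 0, 0], [0, 0, -0.01], 0.2],
    [[0, 0, 0], [0, 0, -0.01], 0.2],
    [[0, 0, 0], [0, 0, -0.01], 0.2],
    [[0, 0, 0], [0, 0, -0.06], 0.2],
    [[0, 0, 0], [0, 0, -0.13], 0.2],
    [[0, 0, 0], [0, 0, -0.2], 0],
    [[0, 0, 0], [0, 0, -0.2], -1],
    [[0, 0, 0], [0, 0, -0.2], -1]
  ]
}}

```text
clock: 20.6
eef_pos: [522.2, 184.3, 185.7]
tcp_rot: [-3.141, -0.472, 0.278]
contact_force: [0.2, -1.1, -0.7]
opening: 0.164
grasp_force: 0.0
```

{"method": "step_arm", "body": {
  "moves": [
    [[0, 0, 0], [0, 0, 0], -1],
    [[0, 0, 0], [0, 0, 0], -1],
    [[0, 0, 0], [0, 0, 0], -1]
  ]
}}

```text
clock: 20.9
eef_pos: [522.0, 184.2, 184.8]
tcp_rot: [-3.141, -0.47, 0.278]
contact_force: [0.0, 0.4, 0.0]
opening: -0.003
grasp_force: 0.0
```

```bash
python3 - <<'E'
from geo import *
import pickle
s=telemetry.sense(); print(s['contact_force']@AX,s['opening'],RT.inv().apply(s['eef_pos']-SH).round(2))
c=imaging.calibration('wrist'); im=imaging.grab_frame('wrist'); pickle.dump((im,c,s),open('w8.pkl','wb'))
for t in('cap','spacer'): print(t,[(np.round(d['xy'],1).tolist(),round(d['conf'],2)) for d in imaging.mark_of('wrist',t)],[(np.round(d['extent']).tolist(),round(d['conf'],2)) for d in imaging.recognise('wrist',t)])
print([proj('wrist',tgt(h,0,0),c).round(1) for h in(0,12,15,45,53)])
E
```

```text
-0.02569168147693094 -0.0026436025976134428 [ -0.7    0.08 -62.16]
cap [([319.4, 233.1], 0.68)] [([281.0, 205.0, 73.0, 60.0], 0.75), ([517.0, 388.0, 32.0, 12.0], 0.72)]
spacer [([585.2, 168.1], 0.77), ([620.9, 329.0], 0.73)] [([610.0, 313.0, 24.0, 38.0], 0.86), ([572.0, 148.0, 31.0, 35.0], 0.83), ([289.0, 197.0, 66.0, 33.0], 0.75)]
[array([320.8, 220.7]), array([320.9, 226.3]), array([320.9, 227.7]), array([321.1, 245.3]), array([321.1, 251. ])]
```

{"method": "step_arm", "body": {
  "moves": [
    [[0, 0, 0], [0.003, 0, 0.03], -1],
    [[0, 0, 0], [0.003, 0, 0.055], -1],
    [[0, 0, 0], [0.003, 0, 0.07], -1],
    [[0, 0, 0], [0.003, 0, 0.07], -1]
  ]
}}

```text
clock: 21.55
eef_pos: [528.7, 186.1, 172.6]
tcp_rot: [-3.141, -0.47, 0.278]
contact_force: [-0.1, 0.4, 0.4]
opening: 0.002
grasp_force: 0.0
```

{"method": "step_arm", "body": {
  "moves": [
    [[0, 0, 0], [0, 0, 0.005], -1],
    [[0, 0, 0], [0, 0, 0.01], -1],
    [[0, 0, 0], [0, 0, 0.01], -1]
  ]
}}

```text
clock: 21.85
eef_pos: [528.9, 186.2, 172.4]
tcp_rot: [-3.141, -0.471, 0.278]
contact_force: [-19.5, -5.1, 26.9]
opening: -0.002
grasp_force: 16.5
```

```bash
python3 - <<'E'
from geo import *
s=telemetry.sense(); print(s['contact_force']@AX,s['opening'],RT.inv().apply(s['eef_pos']-SH).round(2))
E
```

```text
33.12025824452137 -0.0018980521658853583 [  0.1    0.06 -47.83]
```

{"method": "step_arm", "body": {
  "moves": [
    [[0, 0, 0], [0, 0, -0.05], -1],
    [[0, 0, 0], [0, 0, -0.15], -1],
    [[0, 0, 0], [0, 0.15, -0.15], -1],
    [[0, 0, 0], [0, 0.35, -0.15], -1],
    [[0, 0, 0], [0, 0.425, -0.15], -1],
    [[0, 0, 0], [0, 0.425, -0.1], -1],
    [[0, 0, 0], [0, 0.425, -0.04], -1],
    [[0, 0, 0], [0, 0.425, -0.03], -1]
  ]
}}

```text
clock: 22.65
eef_pos: [549.8, 104.6, 174.8]
tcp_rot: [-3.141, -0.469, 0.278]
contact_force: [0.1, 0.0, -0.3]
opening: -0.001
grasp_force: 0.0
```

```bash
python3 - <<'E'
from geo import *
s=telemetry.sense(); print(s['clock'],s['contact_force']@AX,s['tcp_rot'],RT.inv().apply(s['eef_pos']-SH).round(2))
imaging.grab_frame('wrist'); print([(np.round(d['xy'],1).tolist(),round(d['conf'],2)) for d in imaging.mark_of('wrist','eyepiece_top')], proj('wrist',SH+46*AX+RT.apply([0,85,0])))
E
```

```text
22.65 -0.3420306540286397 [-3.14087014 -0.46857658  0.27843719] [ -0.79  84.29 -50.95]
[([325.8, 253.4], 0.8)] [323.13605505 254.04061542]
```

{"method": "step_arm", "body": {
  "moves": [
    [[0, 0, 0], [0.003, 0.003, 0.005], -1],
    [[0, 0, 0], [0.003, 0.003, 0.01], -1],
    [[0, 0, 0], [0.003, 0.003, 0.016], -1],
    [[0, 0, 0], [0.003, 0.003, 0.022], -1],
    [[0, 0, 0], [0.003, 0.003, 0.028], -1],
    [[0, 0, 0], [0.003, 0.003, 0.034], -1],
    [[0, 0, 0], [0.003, 0.003, 0.04], -1],
    [[0, 0, 0], [0.003, 0.003, 0.04], -1]
  ]
}}

```text
clock: 23.55
eef_pos: [554.5, 104.5, 169.9]
tcp_rot: [-3.141, -0.471, 0.278]
contact_force: [-1.0, 0.7, 2.3]
opening: 0.001
grasp_force: 1.2
```

{"method": "step_arm", "body": {
  "moves": [
    [[0, 0, 0], [0, 0, 0.006], -1],
    [[0, 0, 0], [0, 0, 0.012], -1],
    [[0, 0, 0], [0, 0, 0.012], -1]
  ]
}}

```text
clock: 23.85
eef_pos: [555.6, 104.8, 167.8]
tcp_rot: [-3.141, -0.471, 0.278]
contact_force: [-1.5, 0.6, 2.2]
opening: 0.0
grasp_force: 1.5
```

```bash
python3 - <<'E'
from geo import *
s=telemetry.sense(); print(s['clock'],s['contact_force']@AX,RT.inv().apply(s['eef_pos']-SH).round(2))
E
```

```text
23.85 2.5611708048744384 [  1.06  85.64 -42.17]
```

{"method": "step_arm", "body": {
  "moves": [
    [[0, 0, 0], [-0.003, 0, 0.006], -1],
    [[0, 0, 0], [-0.003, 0, 0.012], -1],
    [[0, 0, 0], [-0.003, 0, 0.012], -1]
  ]
}}

```text
clock: 24.15
eef_pos: [556.3, 105.0, 166.4]
tcp_rot: [-3.141, -0.473, 0.278]
contact_force: [-9.8, -1.1, 15.6]
opening: -0.0
grasp_force: 9.4
```

```bash
python3 - <<'E'
from geo import *
s=telemetry.sense(); print(s['clock'],s['contact_force']@AX,RT.inv().apply(s['eef_pos']-SH).round(2))
E
```

```text
24.15 18.30043138400005 [  1.12  85.67 -40.54]
```

{"method": "step_arm", "body": {
  "moves": [
    [[0, 0, 0], [-0.002, 0, 0.004], -1],
    [[0, 0, 0], [-0.002, 0, 0.004], -1]
  ]
}}

```text
clock: 24.35
eef_pos: [556.4, 105.0, 166.2]
tcp_rot: [-3.141, -0.473, 0.278]
contact_force: [-17.5, -2.9, 27.2]
opening: 0.004
grasp_force: 16.2
```

```bash
python3 - <<'E'
from geo import *
s=telemetry.sense(); print(s['clock'],s['contact_force']@AX,RT.inv().apply(s['eef_pos']-SH).round(2))
print(delta(s['eef_pos']+60*AX,Ro.from_euler('xyz',[np.pi,0,.28])))
E
```

```text
24.35 32.29419454959439 [  1.12  85.67 -40.4 ]
('turn', [0.0004, -0.6029, -0.0023], 'shift', [0.001, -0.0002, -0.3])
```

{"method": "step_arm", "body": {
  "moves": [
    [[0, 0, 0], [0, 0, -0.05], -1],
    [[0, 0, 0], [0, 0, -0.2], -1],
    [[0, -0.15, 0], [0, 0, -0.3], -1],
    [[0, -0.3, 0], [0, 0, -0.3], -1],
    [[0, -0.45, 0], [0, 0, -0.3], -1],
    [[0, -0.603, 0], [0, 0, -0.3], -1],
    [[0, -0.603, 0], [0, 0, -0.3], -1],
    [[0, -0.603, 0], [0, 0, -0.3], -1]
  ]
}}

```text
clock: 25.15
eef_pos: [529.9, 97.5, 217.0]
tcp_rot: [-3.141, 0.001, 0.278]
contact_force: [-1.0, 0.3, -0.4]
opening: 0.002
grasp_force: 0.0
```

```bash
python3 - <<'E'
from geo import *
s=telemetry.sense(); print(s['eef_pos'],s['tcp_rot'],s['clock'])
imaging.grab_frame('wrist'); print([(d['xy'],at_z('wrist',d['xy'],119).round(1),round(d['conf'],2)) for d in imaging.mark_of('wrist','port_plug_top')])
print(delta([638.7,172.7,135],Ro.from_euler('xyz',[np.pi,0,.28])))
E
```

```text
[529.8938159   97.51107007 216.98128426] [-3.14120582e+00  1.35453662e-03  2.78466957e-01] 25.15
[]
('turn', [-0.0005, 0.0021, -0.0023], 'shift', [0.6325, -0.2119, 0.4106])
```

{"method": "step_arm", "body": {
  "moves": [
    [[0, 0, 0], [0.2, -0.1, 0], -1],
    [[0, 0, 0], [0.4, -0.2, 0], -1],
    [[0, 0, 0], [0.63, -0.212, 0.05], -1],
    [[0, 0, 0], [0.63, -0.212, 0.25], -1],
    [[0, 0, 0], [0.63, -0.212, 0.35], -1],
    [[0, 0, 0], [0.63, -0.212, 0.41], -1],
    [[0, 0, 0], [0.63, -0.212, 0.41], -1]
  ]
}}

```text
clock: 25.95
eef_pos: [637.6, 172.2, 134.3]
tcp_rot: [-3.141, 0.005, 0.278]
contact_force: [0.2, 0.0, -0.3]
opening: -0.007
grasp_force: 0.0
```

```bash
python3 - <<'E'
from geo import *
s=telemetry.sense(); print(s['eef_pos'],s['tcp_rot'],s['clock'],s['contact_force'])
imaging.grab_frame('wrist'); print([(d['xy'],at_z('wrist',d['xy'],119).round(1),round(d['conf'],2)) for d in imaging.mark_of('wrist','port_plug_top')])
E
```

```text
[637.58692259 172.17481813 134.26041463] [-3.14125491  0.00461093  0.27798884] 25.95 [ 0.18232423  0.02445295 -0.3046404 ]
[([318.4, 242.9], array([640.4, 174.7, 119. ]), 0.81)]
```

{"method": "step_arm", "body": {
  "moves": [
    [[0, 0, 0], [0.01, 0, 0.04], -1],
    [[0, 0, 0], [0.01, 0, 0.06], -1],
    [[0, 0, 0], [0.01, 0, 0.07], -1],
    [[0, 0, 0], [0.01, 0, 0.078], -1],
    [[0, 0, 0], [0.01, 0, 0.086], -1],
    [[0, 0, 0], [0.01, 0, 0.094], -1],
    [[0, 0, 0], [0.01, 0, 0.102], -1],
    [[0, 0, 0], [0.01, 0, 0.102], -1]
  ]
}}

```text
clock: 26.85
eef_pos: [641.1, 173.3, 115.8]
tcp_rot: [-3.141, 0.002, 0.278]
contact_force: [-0.6, 0.4, 3.8]
opening: -0.0
grasp_force: 2.1
```

{"method": "step_arm", "body": {
  "moves": [
    [[0, 0, 0], [0, 0, 0.006], -1],
    [[0, 0, 0], [0, 0, 0.012], -1],
    [[0, 0, 0], [0, 0, 0.012], -1]
  ]
}}

```text
clock: 27.15
eef_pos: [641.1, 173.3, 113.4]
tcp_rot: [-3.141, 0.002, 0.278]
contact_force: [-1.5, -0.4, 4.1]
opening: -0.002
grasp_force: 2.4
```

{"method": "step_arm", "body": {
  "moves": [
    [[0, 0, 0], [0, 0, 0.006], -1],
    [[0, 0, 0], [0, 0, 0.012], -1],
    [[0, 0, 0], [0, 0, 0.012], -1]
  ]
}}

```text
clock: 27.45
eef_pos: [641.1, 173.3, 112.0]
tcp_rot: [-3.141, 0.002, 0.278]
contact_force: [-5.3, -2.0, 12.6]
opening: 0.003
grasp_force: 6.7
```

{"method": "step_arm", "body": {
  "moves": [
    [[0, 0, 0], [0, 0, 0.005], -1],
    [[0, 0, 0], [0, 0, 0.005], -1],
    [[0, 0, 0], [0, 0, -0.1], -1],
    [[0, 0, 0], [0, 0, -0.35], -1],
    [[0, 0, 0], [0, 0, -0.6], -1],
    [[0, 0.15, 0], [-0.2, 0, -0.6], -1],
    [[0, 0.3, 0], [-0.4, 0, -0.6], -1],
    [[0, 0.45, 0], [-0.6, 0, -0.6], -1]
  ]
}}

```text
clock: 28.25
eef_pos: [525.4, 140.3, 231.6]
tcp_rot: [-3.142, -0.358, 0.278]
contact_force: [0.1, 0.0, 0.5]
opening: -0.002
grasp_force: 0.0
```

```bash
python3 - <<'E'
from geo import *
s=telemetry.sense(); print(s['eef_pos'],s['tcp_rot'],s['clock'],s['contact_force'])
print(delta(tgt(56,0.5,0.5),RT))
E
```

```text
[525.41288156 140.25983414 231.646334  ] [-3.14151001 -0.35758655  0.278169  ] 28.25 [0.06039953 0.02089236 0.52067407]
('turn', [-0.0007, 0.1431, 0.0014], 'shift', [-0.0316, -0.2139, 0.2646])
```

{"method": "step_arm", "body": {
  "moves": [
    [[0, 0.143, 0], [-0.032, -0.214, 0], -1],
    [[0, 0.143, 0], [-0.032, -0.214, 0.12], -1],
    [[0, 0.143, 0], [-0.032, -0.214, 0.2], -1],
    [[0, 0.143, 0], [-0.032, -0.214, 0.24], -1],
    [[0, 0.143, 0], [-0.032, -0.214, 0.264], -1],
    [[0, 0.143, 0], [-0.032, -0.214, 0.264], -1],
    [[0, 0.143, 0], [-0.032, -0.214, 0.264], -1]
  ]
}}

```text
clock: 28.95
eef_pos: [526.2, 184.8, 179.3]
tcp_rot: [-3.141, -0.464, 0.278]
contact_force: [-0.8, 1.7, -0.1]
opening: 0.0
grasp_force: 0.0
```

```bash
python3 - <<'E'
from geo import *
s=telemetry.sense(); print(s['clock'],s['contact_force'],RT.inv().apply(s['eef_pos']-SH).round(2), delta(tgt(47,0.5,0.5),RT))
E
```

```text
28.95 [-0.75766693  1.68624083 -0.1453784 ] [  0.61   0.71 -55.27] ('turn', [-0.0007, 0.0083, 0.0007], 'shift', [-0.0003, -0.001, 0.0413])
```

{"method": "step_arm", "body": {
  "moves": [
    [[0, 0.008, 0], [0, 0, 0.02], -1],
    [[0, 0.008, 0], [0, 0, 0.03], -1],
    [[0, 0.008, 0], [0, 0, 0.037], -1],
    [[0, 0.008, 0], [0, 0, 0.042], -1],
    [[0, 0.008, 0], [0, 0, 0.046], -1],
    [[0, 0.008, 0], [0, 0, 0.046], -1]
  ]
}}

```text
clock: 29.55
eef_pos: [529.1, 185.7, 172.4]
tcp_rot: [-3.141, -0.47, 0.278]
contact_force: [-25.2, -8.6, 34.9]
opening: -0.004
grasp_force: 21.5
```

```bash
python3 - <<'E'
from geo import *
s=telemetry.sense(); print(s['clock'],s['contact_force']@AX,s['contact_force'],RT.inv().apply(s['eef_pos']-SH).round(2))
E
```

```text
29.55 43.18011428075177 [-25.16014135  -8.60183403  34.94342052] [  0.17   0.55 -47.77]
```

{"method": "step_arm", "body": {
  "moves": [
    [[0, 0, 0], [0, 0, -0.03], -1],
    [[0, 0, 0], [0, 0, -0.2], -1],
    [[0, 0, 0], [0, 0, -0.4], -1],
    [[0, 0, 0], [0, 0, -0.5], -1],
    [[0, 0, 0], [0, 0, -0.5], -1]
  ]
}}

```text
clock: 30.05
eef_pos: [487.0, 173.9, 263.0]
tcp_rot: [-3.141, -0.475, 0.278]
contact_force: [1.0, -0.6, -0.1]
opening: 0.001
grasp_force: 0.0
```

```bash
python3 - <<'E'
from geo import *
s=telemetry.sense(); print(s['clock'],s['contact_force'])
c=imaging.calibration('wrist'); im=imaging.grab_frame('wrist')
for t in('cap','spacer','eyepiece_top','port_plug_top','cap_home'): print(t,[(np.round(d['xy'],1).tolist(),round(d['conf'],2)) for d in imaging.mark_of('wrist',t)],[(np.round(d['extent']).tolist(),round(d['conf'],2)) for d in imaging.recognise('wrist',t)][:4])
print('rim15',proj('wrist',tgt(17.4,0,0),c),'top45',proj('wrist',tgt(47.4,0,0),c),'ring',[proj('wrist',tgt(14.4,23,0),c),proj('wrist',tgt(2.4,23,0),c)])
# brightness profile up the centre column from cap top through the spacer to the flange
col=int(round(proj('wrist',tgt(20,0,0),c)[0])); print(col,[(y,int(im[y,col-1:col+2].mean())) for y in range(150,215,2)])
E
```

```text
30.05 [ 0.95001168 -0.63799109 -0.12720875]
cap [([321.3, 206.9], 0.96)] [([294.0, 184.0, 53.0, 52.0], 0.93), ([292.0, 170.0, 56.0, 30.0], 0.2)]
spacer [([590.0, 309.9], 0.63), ([552.4, 161.9], 0.57), ([350.4, 192.4], 0.53)] [([544.0, 146.0, 22.0, 31.0], 0.95), ([578.0, 294.0, 25.0, 33.0], 0.78), ([303.0, 179.0, 42.0, 21.0], 0.67), ([337.0, 113.0, 42.0, 33.0], 0.53)]
eyepiece_top [([422.4, 206.8], 0.68)] [([395.0, 183.0, 42.0, 43.0], 0.96), ([292.0, 172.0, 54.0, 28.0], 0.25)]
port_plug_top [([357.9, 125.3], 0.67)] [([339.0, 112.0, 37.0, 34.0], 0.83), ([548.0, 286.0, 28.0, 26.0], 0.34)]
cap_home [] [([294.0, 170.0, 55.0, 31.0], 0.76), ([340.0, 112.0, 35.0, 38.0], 0.73)]
rim15 [320.26442784 201.26474811] top45 [320.31528074 210.09392588] ring [array([320.24904438, 175.81731027]), array([320.23149493, 173.78089497])]
320 [(150, 254), (152, 254), (154, 254), (156, 254), (158, 254), (160, 254), (162, 254), (164, 254), (166, 254), (168, 245), (170, 248), (172, 154), (174, 101), (176, 101), (178, 223), (180, 255), (182, 234), (184, 93), (186, 92), (188, 94), (190, 97), (192, 96), (194, 95), (196, 95), (198, 94), (200, 92), (202, 91), (204, 90), (206, 89), (208, 89), (210, 87), (212, 86), (214, 85)]
```

```bash
python3 -c "
from rig import r
print(r.sign_off())"
```

```text
the job is handed in; nothing more can be done
None
```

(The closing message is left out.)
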